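# Index the spray turntable to the tall part

### The arm

A 7-joint arm with a two-finger parallel gripper is mounted at the origin on the work surface. World frame = base frame: x ahead of the robot, y to its left, z up, the work surface at z = 0. Lengths are in m, angles in rad, forces in N, time in s.
With the tool pointing down it reaches from about 0.425 to 0.875 m from the base axis. Payload 4.7 kg.
Tool frame: the origin (TCP) lies between the finger pads; the fingertips stand 14 mm ahead of it and the grasp point (between the pads) lies 5 mm behind it; z points along the fingers, y is the line along which they close (so a half turn about z gives the same grasp; the last joint's range is limited). The gripper opens to 87 mm and grips with 3 to 60 N. Pads are 19 mm wide; open, the fingers measure 117 mm over their backs; the gripper's body (75 mm by 190 mm) begins 51 mm behind the grasp point.
Start: joints at [0.014, 0.321, -0.07, 1.45, 0.023, 1.371, -0.057], TCP at [0.65, -0, 0.237] pointing down, gripper open.
Joint ranges: [-2.86, 2.86], [-0.3, 2.09], [-1.38, 1.24], [0.06, 2.45], [-1.56, 4.7], [0.09, 2.05], [-2.69, 2.69]. Speed limits (rad/s): [2.57, 2.57, 3.14, 3.14, 3.14, 3.14, 3.14].

### API

Orientations are given as a rotation vector (axis times angle).
In Python, from bench import ctrl gives the robot as it stands.
- The arm moves only by the shell command python3 -m inch 'ROWS' [OPENING] [FORCE]. ROWS is JSON, a list of rows, each a list of 6 numbers: the shift along the world's x, y, z in mm, then the turn, a rotation vector about the world's x, y, z in degrees. In form: [[tx, ty, tz, rx, ry, rz], ...]. A call has 1 to 20 rows; each row is the pose to reach, as a shift and turn from the pose commanded when the call began; what a row does not reach only later rows make up. A row lasts 1/8 s, in which the tool goes at most 62.5 mm and 10.7 degrees, less where a joint would pass 70% of its speed; a pose out of reach is approached as far as the arm can. A call with a gripper value outside its range is refused whole. OPENING is the finger opening in mm, from 0 to 87, set as the call begins (- or left out, the last holds). The fingers move at their own pace and stop on an object; FORCE is the grip in N (left out, the last holds). Time passes only in rows, so rows that repeat a pose let the fingers close. It gives the time, the measured TCP pose, the force, the opening and the grip force at its end, in the units of the state.
- ctrl.get_state(): the state, without advancing time (a new reading comes with each control period).
- ctrl.get_image(name): name is "scene" or "side" or "wrist"; returns (picture, depth): 400x640x3 uint8, red, green, blue; 400x640 float32, m along the optical axis (not along the pixel's ray), 0 where there is no reading.
- ctrl.camera_params(name): a dict with "mtx" (3x3 intrinsics, pixels), "T" (4x4, takes a point from camera to world coordinates). Camera axes: x right, y down, z forward; pixel columns grow to the right and rows downward; lengths in m; the calibration is good to about 2 mm. The wrist camera is an equidistant fisheye: a pixel r from the principal point sees the ray r / f radians off the axis. A picture is of the moment at which its call begins: read the wrist's pose just before it. camera_params takes no time and is no camera call; for the wrist camera it gives the pose at the moment of the call.
- ctrl.close_job(): hands the job in; it is judged then, once.
The state is a dict: "time": time; "joint_positions": joint angles; "qd": joint speeds; "joint_torque": joint torques, N m; "position": TCP position; "tool_rot": TCP orientation; "ft_force": force on the tool from outside, world axes, zero at the start; "torque": the same for the moment, N m; "grip_width": opening from 0.0 (shut) to 1.0 (fully open); "grip_force": force on a finger pad.
Only numpy, scipy, OpenCV 4.12 (cv2) and the standard library are available. Lean on these libraries where they do the work, as an engineer would, in place of code of your own. Each camera call takes 0.05 s, during which the arm holds its last target. There are 200 camera calls.

### The job

The parts on the spray turntable are wet. Push the turntable round by the steel tabs on its rim, clicking from station to station, until the tall taped part on it stands at the front station that the arrow on its foot points to, ready for its next coat. Only push the tabs with the fingers, never grip them: do not touch or lift the parts, do not touch the deck, leave everything else on the bench where it is, and finish clear of the turntable with the deck at rest in its click.

Things in the scene. Friction and masses are not known exactly. Their poses are not given: they have to be found in the camera images.
- pivot (a point): Centre of the turntable, on its vertical axis at the height of the deck's top face (70 mm above the bench). The deck is 250 mm across and 12 mm thick, with six stations 60 degrees apart on a circle of 85 mm radius about the pivot. The front station is empty at the start; the other five carry one part each, in any order.
- turntable: The turntable's grey foot, 210 mm across, bolted to the bench; origin on the axis at bench height. Its -x side is the front: there a flat bar 44 mm wide, 16 mm high at most, runs out under the deck to 220 mm from the axis, with a raised arrowhead pointing in at the front station.
- front_mark (a point): The front station: the fixed point that the arrow points to, 85 mm from the pivot, at the height of the deck's top face, on the robot's side of the turntable (within 30 degrees of straight towards -x). It does not turn with the deck.
- tab (a point): Point on one of the six identical steel push tabs, on the top edge, mid-thickness, 175 mm from the pivot. A tab is an upright radial plate from the deck's rim to 192 mm from the pivot, 8 mm thick, lower edge 50 mm and top edge 84 mm above the bench. Tabs are 60 degrees apart, midway between the stations, and turn with the deck.
- carousel (a joint): Turn of the deck, rad, anticlockwise from above; 0 at the start, free both ways. It clicks at every 60 degrees (1.047), each time with a station at the front mark: up to 30 degrees off a click the deck is pulled back, beyond that it runs on by itself into the next and stops there. Pushing a tab takes about 2 to 4 N.
- long_shaft: Wet bronze-painted flange part, loose on the deck between three 9 mm high locating pins at a station; flange 72 mm across, 11 mm thick; origin at the centre of its underside, z up. The tall one: 150 mm high; hub 38 mm across up to 42 mm, above it a shaft wrapped in masking tape, stepping from 33 down to 21 mm across. The part to bring to the front; it stands upright.
- short_shaft: Wet bronze-painted flange part, loose on the deck between three 9 mm high locating pins at a station; flange 72 mm across, 11 mm thick; origin at the centre of its underside, z up. 80 mm high; hub 38 mm across, short taped shaft 31 to 27 mm across.
- hub_flange: Wet bronze-painted flange part, loose on the deck between three 9 mm high locating pins at a station; flange 72 mm across, 11 mm thick; origin at the centre of its underside, z up. 46 mm high; hub 46 mm across with a taped cap.
- cover_flange: Wet bronze-painted flange part, loose on the deck between three 9 mm high locating pins at a station; flange 72 mm across, 11 mm thick; origin at the centre of its underside, z up. 22 mm high; low boss 28 mm across.
- bearing_hub: Wet bronze-painted flange part, loose on the deck between three 9 mm high locating pins at a station; flange 72 mm across, 11 mm thick; origin at the centre of its underside, z up. 62 mm high; wide hub 54 mm across with a taped cap.
- deck: The round deck of the turntable with its locating pins, wet with overspray; origin on the axis at its underside (58 mm above the bench). The push tabs do not belong to it.
- tabs: The six push tabs on the rim (see tab); origin on the axis, at the height of their lower edges.
- tab_left: The broad faces of the six tabs that look anticlockwise (seen from above); origin on the axis, at the tabs' lower edges.
- tab_right: The broad faces of the six tabs that look clockwise; pushing on these turns the deck anticlockwise. Origin as before.
- dry_shaft: A dried part just like the tall one, 150 mm high, flange 72 mm, standing loose on the bench beside the turntable; origin at the centre of its underside. Leave it.
- tape_roll: Roll of masking tape lying flat on the bench close to the turntable, 92 mm across, 24 mm high; origin at the centre of its underside. Leave it.
- screwdriver: Screwdriver lying on the bench close to the turntable, about 200 mm long; under 35 mm high. Leave it.
- spray_can: Spray can, 66 mm across, 190 mm high, standing on the bench; origin at the centre of its underside. Leave it.
Things that resemble listed ones, but are neither listed nor needed, are in the scene too. Leave any turquoise look-alike of the long_shaft alone. Leave any purple look-alike of the hub_flange alone.

How it is judged:
By the outcome, as a careful person would: the job done as asked, in the order asked, and still so for the second after the job is handed in, with the robot touching nothing.
It also fails if it takes over 61 s, if anything falls off the work surface, if the arm or the gripper's body presses on something with over 40 N, if the wrist force passes 120 N, or if a joint passes its speed limit or range.

## Working session

There is one attempt and no reset: what is moved stays moved. The work goes in short steps, Python scripts to look and compute and a shell command to move; the robot and the scene stay as the last step left them, time stands still between calls to the robot, and variables do not carry over. Pictures are saved under pics/ and viewed, at most 10 in all, crops included, and the job is handed in when it is done.

```bash
mkdir -p pics; ls
cat > h.py <<'E'
import numpy as np, cv2
from bench import ctrl
def snap(n,f):
    im,d=ctrl.get_image(n); cv2.imwrite(f'pics/{f}.png',im[:,:,::-1]); np.save(f'pics/{f}.npy',d); 
    p=ctrl.camera_params(n); np.savez(f'pics/{f}_p.npz',**{k:np.array(p[k]) for k in('mtx','T')})
def w(f,u,v,z=None):
    p=np.load(f'pics/{f}_p.npz');K,T=p['mtx'],p['T'];r=np.array([(u-K[0,2])/K[0,0],(v-K[1,2])/K[1,1],1])
    if z is None: d=np.load(f'pics/{f}.npy')[v,u]; return (T@np.r_[r*d,1])[:3]
    R=T[:3,:3]@r; return T[:3,3]+R*(z-T[2,3])/R[2]
E
python3 - <<'E'
from h import *
snap('scene','s1');snap('side','d1')
for n in('scene','side'): print(np.round(ctrl.camera_params(n)['T'],2).tolist())
print(ctrl.get_state()['time'])
E
```

```text
pics
[[-0.23, 0.78, -0.59, 1.47], [0.97, 0.18, -0.13, 0.18], [0.01, -0.6, -0.8, 1.26], [0.0, 0.0, 0.0, 1.0]]
[[0.97, -0.17, 0.16, 0.34], [-0.23, -0.73, 0.64, -0.97], [0.01, -0.66, -0.75, 1.19], [0.0, 0.0, 0.0, 1.0]]
0.1
```

View pics/s1.png

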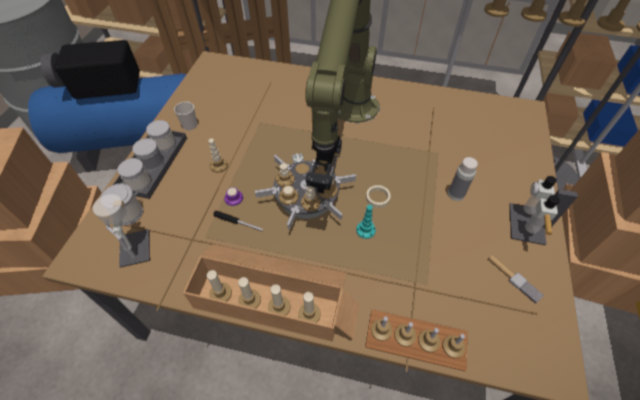

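View pics/d1.png

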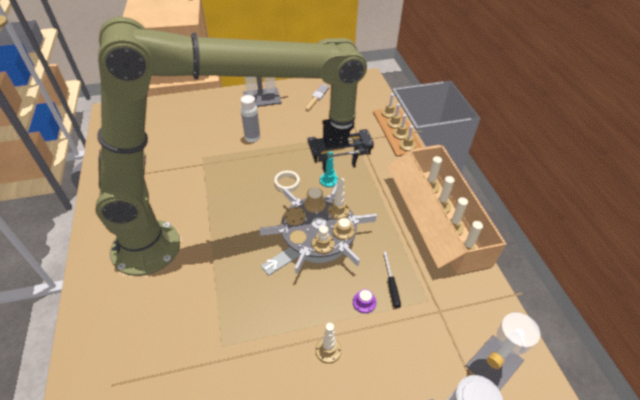

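Overview: the turntable is at scene (305,190) and side (318,230). The front arrow bar is at side (278,260), pointing to the front-right. The tall candidate is at side (340,190). The dry shaft stands at side (328,340), and the turquoise look-alike at (329,170).

Run:
```python
from h import *
im=cv2.imread('pics/d1.png')[140:290,230:410]; a=cv2.resize(im,None,fx=4.4,fy=4,interpolation=cv2.INTER_CUBIC)
a=cv2.resize(im,None,fx=4,fy=4,interpolation=cv2.INTER_CUBIC)
cv2.imwrite('pics/d1c.png',a)
im=cv2.imread('pics/s1.png')[140:250,190:400]; cv2.imwrite('pics/s1c.png',cv2.resize(im,None,fx=3.8,fy=3.8,interpolation=cv2.INTER_CUBIC))
```

```text
(no output)
```

View pics/d1c.png

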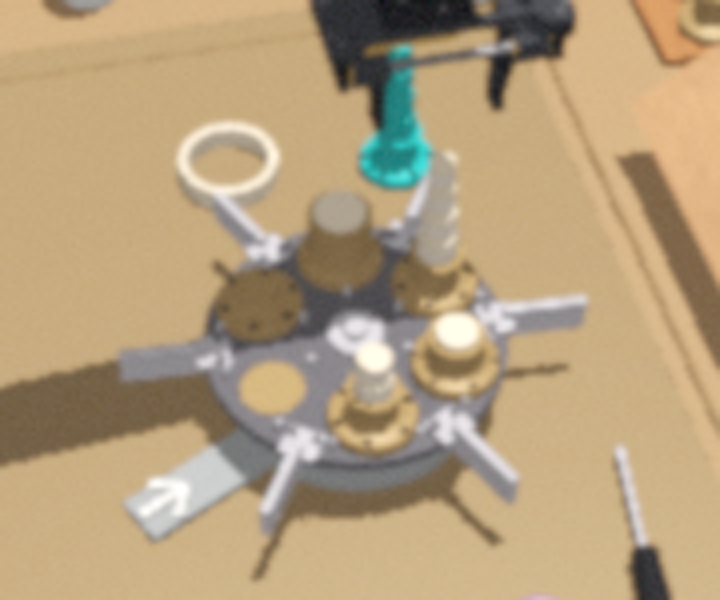

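View pics/s1c.png

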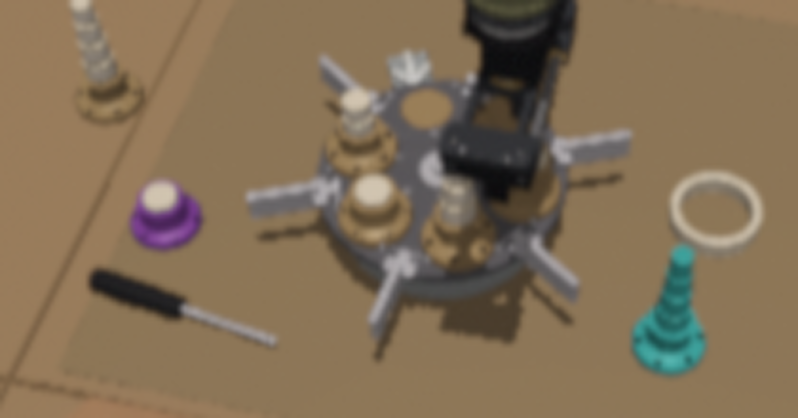

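Candidates for the tall part:
- The bronze taped part on the deck, side crop (437,240): full px (339,200).
- The dry one on the bench, side (328,340).
- The turquoise look-alike, side (329,170).

I choose the one on the deck. It stands opposite the front station, so it takes 3 clicks in either direction.

Run:
```python
from h import *
q=lambda f,u,v,z:w(f,*((230+u/4,140+v/4) if f=='d1' else (190+u/3.8,140+v/3.8)),z)
tb=dict(L=(121,350),bot=(266,508),br=(515,478),R=(585,298),tr=(432,180),tl=(218,200))
P=np.array([q('d1',*v,.084) for v in tb.values()])[:,:2]
ts=dict(R=(628,134),br=(578,288),bot=(376,326),L=(248,196),tl=(324,58))
S=np.array([q('s1',*v,.084) for v in ts.values()])[:,:2]
for A in(P,S):
    M=np.c_[2*A,np.ones(len(A))];s=np.linalg.lstsq(M,(A**2).sum(1),rcond=None)[0];c=s[:2];r=(s[2]+c@c)**.5
    d=A-c;print('fit',c.round(4),r.round(4),np.degrees(np.arctan2(d[:,1],d[:,0])).round(1),np.hypot(*d.T).round(3));print(A.round(3).tolist())
print('front',q('d1',272,388,.07),q('s1',428,108,.07),'hub',q('d1',357,333,.075),q('s1',432,168,.075))
print('dry',w('d1',328,350,0),'roll',q('d1',228,170,.0),q('s1',716,215,0),'sd',q('d1',620,450,.01),q('d1',650,560,.02),'teal',q('d1',395,165,0),'purple',w('d1',364,303,0),'can',w('d1',250,135,0))
print(ctrl.get_state()['position'],ctrl.get_state()['tool_rot'])
```

```text
fit [ 0.5626 -0.0969] 0.1857 [ 172.9 -125.2  -63.6   -2.8   55.2  116.1] [0.189 0.183 0.185 0.19  0.181 0.186]
[[0.375, -0.073], [0.457, -0.246], [0.645, -0.263], [0.753, -0.106], [0.666, 0.052], [0.481, 0.07]]
fit [ 0.573 -0.084] 0.191 [ 116.6   55.7   -3.5  -66.1 -125.9] [0.19  0.192 0.191 0.189 0.192]
[[0.488, 0.086], [0.681, 0.074], [0.764, -0.096], [0.65, -0.257], [0.46, -0.24]]
front [ 0.48619873 -0.12756113  0.07      ] [ 0.48966186 -0.12070975  0.07      ] hub [ 0.56402091 -0.09239621  0.075     ] [ 0.56833094 -0.09541926  0.075     ]
dry [ 0.49575927 -0.47941736  0.        ] roll [0.50767278 0.18522275 0.        ] [5.03139349e-01 1.86380830e-01 2.22044605e-16] sd [ 0.75624481 -0.20893938  0.01      ] [ 0.74102559 -0.31815845  0.02      ] teal [0.66188133 0.15594147 0.        ] purple [ 0.63712908 -0.3631309   0.        ] can [0.40992978 0.49145642 0.        ]
[ 6.49524866e-01 -3.72902218e-05  2.35569629e-01] [-2.22059975e+00 -2.22064891e+00  2.00578262e-03]
```

Pivot ≈ (0.567,-0.091), tab angles ≈ -4.6°+60k, front ≈ -155°, long_shaft opposite the front. I'll push the tab at -125° anticlockwise three times, with closed fingers 172 mm from the pivot and the gripper's long side tangential. First I rise, swing over to -142° and hover.

```bash
python3 -m inch '[[0,0,60,0,0,0],[0,0,110,0,0,0],[-35,-30,110,0,0,-8],[-75,-65,110,0,0,-17],[-115,-100,110,0,0,-26],[-155,-138,110,0,0,-36],[-190,-170,110,0,0,-45],[-219,-197,110,0,0,-52],[-219,-197,60,0,0,-52],[-219,-197,10,0,0,-52],[-219,-197,-40,0,0,-52],[-219,-197,-80,0,0,-52],[-219,-197,-80,0,0,-52]]' 0 10
python3 - <<'E'
from h import *
snap('scene','s2');snap('wrist','w2')
im=cv2.imread('pics/s2.png')[140:250,190:400]; a=cv2.resize(im,None,fx=3.8,fy=3.8,interpolation=cv2.INTER_CUBIC)
cv2.imwrite('pics/s2c.png',a)
E
```

```text
time: 1.72
position: [0.4283, -0.196, 0.1535]
tool_rot: [-2.966, -1.021, 0.009]
ft_force: [0.5, 0.1, 1.5]
grip_width: 0.002
grip_force: 0.0
```

View pics/s2c.png

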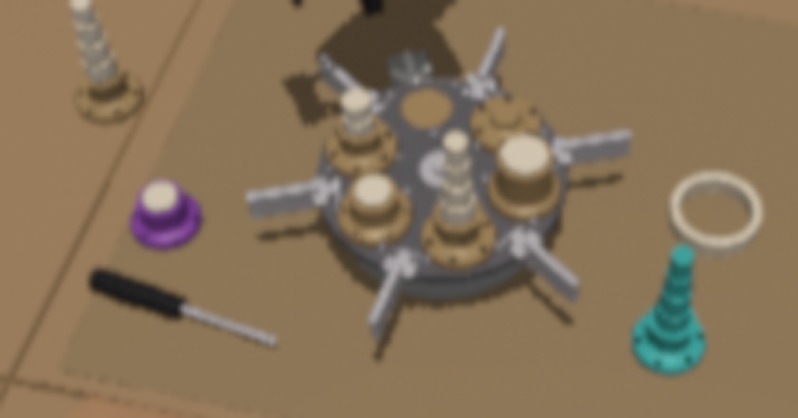

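View pics/w2.png

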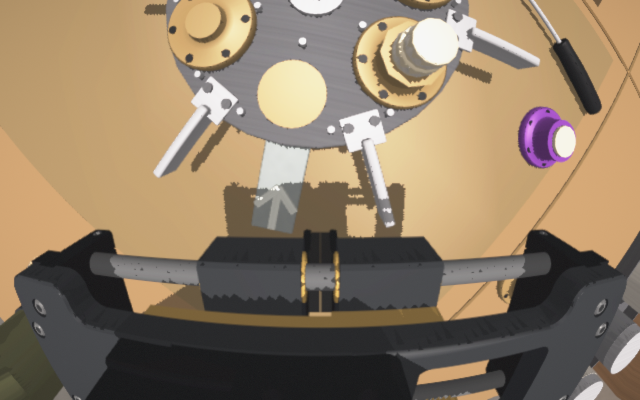

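Scene: tall part at crop (456,200), directly opposite the empty front (428,108). Wrist: fingertips at (320,305), the tab to push runs from (365,140) to (388,222), and the arrow is at (275,200). Checking the tab position from this close view.

Run:
```python
from h import *
p=np.load('pics/w2_p.npz');K,T=p['mtx'],p['T']
def f(u,v,z):
    x,y=(u-K[0,2])/K[0,0],(v-K[1,2])/K[1,1];r=np.hypot(x,y);d=T[:3,:3]@np.array([x/r*np.sin(r),y/r*np.sin(r),np.cos(r)])
    return (T[:3,3]+d*(z-T[2,3])/d[2]).round(4)
e1,e2=f(388,224,.084),f(160,174,.084);fr=f(292,94,.07);print('tabends',e1,e2,np.linalg.norm(e1-e2),'front',fr,'arrow',f(278,187,.016),f(272,229,.016))
c=np.array([.567,-.091])
for q in(e1,e2,fr): d=q[:2]-c;print(np.hypot(*d).round(4),np.degrees(np.arctan2(d[1],d[0])).round(1))
q=lambda u,v,z:w('s2',190+u/3.8,140+v/3.8,z)[:2]
A=np.array([q(628,134,.084),q(578,290,.084),q(376,326,.084),q(248,196,.084),q(324,58,.084),q(500,32,.084)])
print(A.mean(0),np.linalg.norm(A-A.mean(0),axis=1).round(3),w('d1',230+437/4,140+165/4,.21),q(456,137,.22))
s=ctrl.get_state();print(s['position'],s['time'])
```

```text
tabends [ 0.4573 -0.2438  0.084 ] [ 0.3788 -0.0763  0.084 ] 0.18498243159824662 front [ 0.4893 -0.1255  0.07  ] arrow [ 0.4105 -0.1622  0.016 ] [ 0.3713 -0.1828  0.016 ]
0.1881 -125.7
0.1888 175.5
0.085 -156.1
[ 0.5711447  -0.08373978] [0.189 0.194 0.193 0.19  0.191 0.19 ] [ 0.63683774 -0.04989462  0.21      ] [ 0.64016265 -0.04945684]
[ 0.43148844 -0.19722287  0.15758579] 1.825
```

Measurements agree (front radius 85 mm, tab ends 188 mm). Descending and starting the first push.

```bash
python3 -m inch '[[0,0,-45,0,0,0],[0,0,-86,0,0,0],[0,0,-86,0,0,0],[10,-11,-86,0,0,5],[20,-22,-86,0,0,10],[30,-30,-86,0,0,14],[39,-37,-86,0,0,18],[50,-43,-86,0,0,22],[50,-43,-86,0,0,22]]' 0 10
python3 - <<'E'
from h import *
snap('wrist','w3')
E
```

```text
time: 2.95
position: [0.4837, -0.2412, 0.0738]
tool_rot: [2.718, 1.568, 0.005]
ft_force: [0.7, 0.2, 0.6]
grip_width: 0.005
grip_force: 0.0
```

View pics/w3.png

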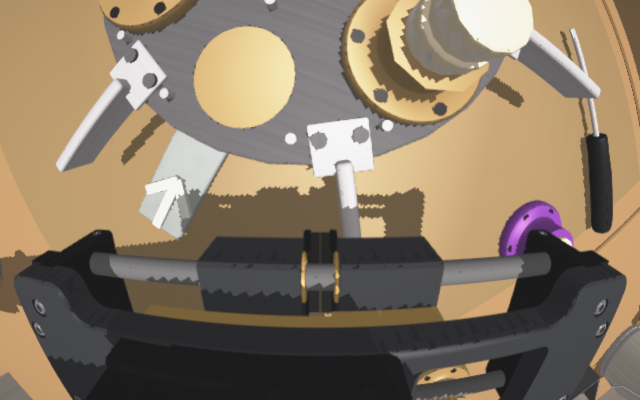

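Tab at (350,200) just right of the fingers at (320,280); the deck has barely turned, so contact is about to happen. Continuing along the arc.

```bash
python3 -m inch '[[11,-6,0,0,0,4],[22,-11,0,0,0,8],[33,-15,0,0,0,12],[44,-18,0,0,0,16],[56,-20,0,0,0,20]]' 0 10
python3 -m inch '[[12,-2,0,0,0,4],[24,-3,0,0,0,8],[36,-3,0,0,0,12],[48,-2,0,0,0,16],[60,0,0,0,0,20],[60,0,0,0,0,20],[60,0,0,0,0,20],[60,0,0,0,0,20]]' 0 10
python3 - <<'E'
from h import *
snap('scene','s4')
a=cv2.resize(cv2.imread('pics/s4.png')[140:250,190:400],None,fx=3.8,fy=3.8,interpolation=cv2.INTER_CUBIC)
cv2.imwrite('pics/s4c.png',a)
E
```

```text
time: 3.62
position: [0.5372, -0.2599, 0.072]
tool_rot: [2.405, 2.021, 0.0]
ft_force: [-0.4, 0.7, 0.2]
grip_width: 0.002
grip_force: 0.6
time: 4.62
position: [0.5965, -0.2604, 0.0709]
tool_rot: [2.021, 2.405, -0.0]
ft_force: [0.1, 0.1, 0.6]
grip_width: 0.005
grip_force: 0.0
```

View pics/s4c.png

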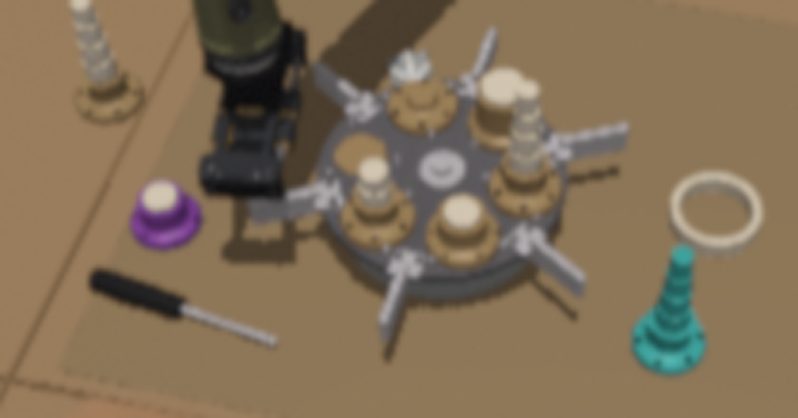

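First click done: cover_flange is now at the front (425,105) and the tall part is at (525,180). Lifting, going back along the arc, then pushing again.

```bash
python3 -m inch '[[0,0,45,0,0,0],[0,0,48,0,0,0],[-30,-3,48,0,0,-10],[-60,0,48,0,0,-20],[-89,8,48,0,0,-30],[-116,20,48,0,0,-40],[-141,38,48,0,0,-50],[-162,59,48,0,0,-60],[-165,63,48,0,0,-62],[-165,63,48,0,0,-62],[-165,63,0,0,0,-62],[-165,63,0,0,0,-62]]' 0 10
python3 -m inch '[[10,-11,0,0,0,5],[20,-22,0,0,0,10],[30,-30,0,0,0,14],[39,-37,0,0,0,18],[50,-43,0,0,0,22],[61,-49,0,0,0,26],[72,-54,0,0,0,30],[83,-58,0,0,0,34],[94,-61,0,0,0,38],[106,-63,0,0,0,42],[118,-65,0,0,0,46],[130,-66,0,0,0,50],[142,-66,0,0,0,54],[154,-65,0,0,0,58],[166,-63,0,0,0,62],[166,-63,0,0,0,62],[166,-63,0,0,0,62],[166,-63,0,0,0,62],[166,-63,0,0,0,62],[166,-63,0,0,0,62]]' 0 10
python3 - <<'E'
from h import *
snap('scene','s5')
a=cv2.resize(cv2.imread('pics/s5.png')[140:250,190:400],None,fx=3.8,fy=3.8,interpolation=cv2.INTER_CUBIC)
cv2.imwrite('pics/s5c.png',a)
E
```

```text
time: 6.18
position: [0.4291, -0.1963, 0.0677]
tool_rot: [-2.966, -1.021, 0.01]
ft_force: [0.5, 0.1, -0.1]
grip_width: 0.008
grip_force: 0.0
time: 8.68
position: [0.5978, -0.2601, 0.0707]
tool_rot: [2.02, 2.406, -0.0]
ft_force: [0.6, 0.1, 0.4]
grip_width: 0.004
grip_force: 0.0
```

View pics/s5c.png

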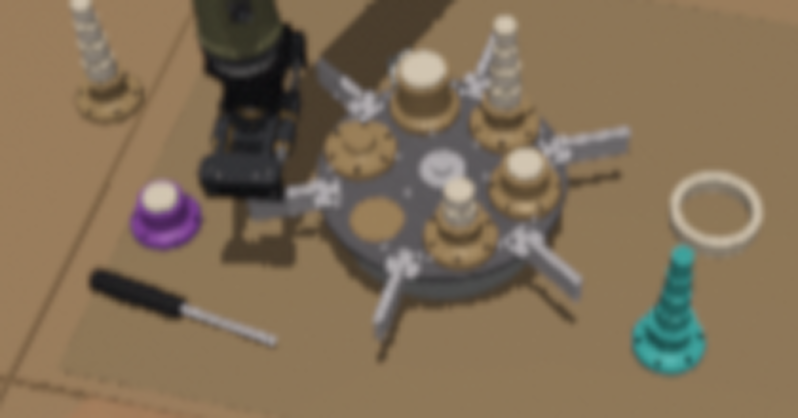

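Second click done: bearing_hub at the front (424,85), tall part next to come (504,110). Third push.

```bash
python3 -m inch '[[0,0,45,0,0,0],[0,0,48,0,0,0],[-30,-3,48,0,0,-10],[-60,0,48,0,0,-20],[-89,8,48,0,0,-30],[-116,20,48,0,0,-40],[-141,38,48,0,0,-50],[-162,59,48,0,0,-60],[-165,63,48,0,0,-62],[-165,63,48,0,0,-62],[-165,63,0,0,0,-62],[-165,63,0,0,0,-62]]' 0 10
python3 -m inch '[[10,-11,0,0,0,5],[20,-22,0,0,0,10],[30,-30,0,0,0,14],[39,-37,0,0,0,18],[50,-43,0,0,0,22],[61,-49,0,0,0,26],[72,-54,0,0,0,30],[83,-58,0,0,0,34],[94,-61,0,0,0,38],[106,-63,0,0,0,42],[118,-65,0,0,0,46],[130,-66,0,0,0,50],[142,-66,0,0,0,54],[154,-65,0,0,0,58],[166,-63,0,0,0,62],[166,-63,0,0,0,62],[166,-63,0,0,0,62]]' 0 10
python3 -m inch '[[0,0,50,0,0,0],[0,0,90,0,0,0],[0,-10,140,0,0,0],[0,-20,190,0,0,0],[0,-40,230,0,0,0],[0,-60,260,0,0,0],[0,-60,260,0,0,0],[0,-60,260,0,0,0],[0,-60,260,0,0,0],[0,-60,260,0,0,0],[0,-60,260,0,0,0],[0,-60,260,0,0,0]]' 0 10
python3 - <<'E'
from h import *
snap('scene','s6');snap('side','d6')
a=cv2.resize(cv2.imread('pics/s6.png')[130:250,190:400],None,fx=2.85,fy=2.85,interpolation=cv2.INTER_CUBIC)
b=cv2.resize(cv2.imread('pics/d6.png')[150:290,230:380],(600,560),interpolation=cv2.INTER_CUBIC)[:,:]
b=cv2.resize(b,(280,257)) 
c=np.zeros((600,600,3),np.uint8);c[:342,:598]=a[:342,:598];c[342:599,:280]=b
cv2.imwrite('pics/c6.png',c)
E
```

```text
time: 10.22
position: [0.4302, -0.1963, 0.0677]
tool_rot: [-2.966, -1.022, 0.01]
ft_force: [-0.2, 0.1, 0.5]
grip_width: 0.006
grip_force: 0.0
time: 12.35
position: [0.5988, -0.2606, 0.0712]
tool_rot: [2.021, 2.405, -0.0]
ft_force: [-1.4, 0.2, -0.5]
grip_width: 0.006
grip_force: 0.0
time: 13.85
position: [0.599, -0.3199, 0.3305]
tool_rot: [-2.019, -2.407, -0.0]
ft_force: [0.8, -0.0, -0.5]
grip_width: 0.005
grip_force: 0.0
```

View pics/c6.png

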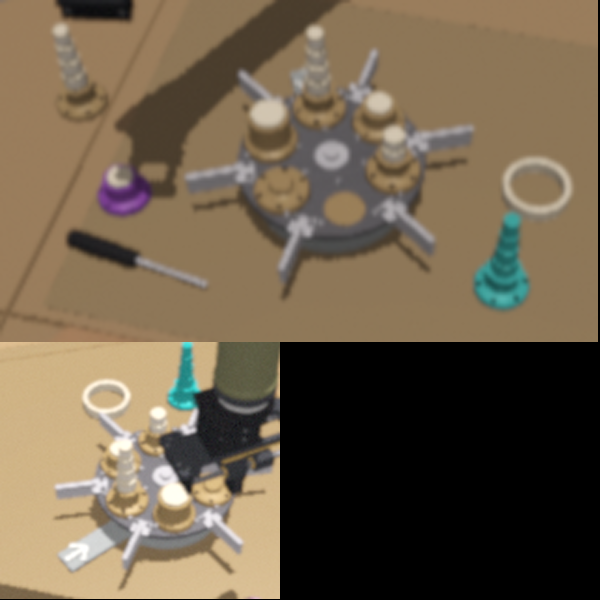

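The tall part stands upright at the front station, scene crop (317,90), in line with the arrow; nothing else has moved. Letting it settle for a second, checking the deck is still, then handing in.

```bash
python3 -m inch '[[0,0,0,0,0,0],[0,0,0,0,0,0],[0,0,0,0,0,0],[0,0,0,0,0,0],[0,0,0,0,0,0],[0,0,0,0,0,0],[0,0,0,0,0,0],[0,0,0,0,0,0],[0,0,0,0,0,0],[0,0,0,0,0,0],[0,0,0,0,0,0],[0,0,0,0,0,0]]' 0 10 | head -1
python3 - <<'E'
from h import *
snap('scene','s7')
g=[cv2.GaussianBlur(cv2.imread(f'pics/{n}.png',0)[140:250,240:370],(5,5),0).astype(float) for n in('s6','s7')]
d=abs(g[0]-g[1]);print(d.mean(),d.max())
q=lambda u,v,z:w('s7',190+u/2.85,130+v/2.85,z)[:2]
A=np.array([q(470,128,.084),q(432,246,.084),q(285,270,.084),q(187,178,.084),q(242,75,.084),q(375,54,.084)])
dd=A-A.mean(0);a=np.degrees(np.arctan2(dd[:,1],dd[:,0]));print(A.mean(0),a.round(1),((a+30)%60-30).mean())
if d.max()<12: print(ctrl.close_job())
E
```

```text
time: 15.45
0.086993006993007 5.0
[ 0.57215947 -0.08332335] [ 117.1   54.5   -3.1  -64.6 -124.3  175.9] -4.06717143311181
the job is handed in; nothing more can be done
None
```

The tall taped part now stands upright at the front station, brought round in three clicks by pushing one tab at a time; the deck is at rest in its click, the arm is clear, and the job is handed in at about 15.5 s.

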